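Lay out two injector rebuild kits

ROBOT

A 7-joint arm with a two-finger parallel gripper is mounted at the origin on the work surface. World frame = base frame: x ahead of the robot, y to its left, z up, the work surface at z = 0. Lengths are in m, angles in degrees, forces in N, time in s.
With the tool pointing down it reaches from about 0.35 to 0.775 m from the base axis. Payload 3.1 kg.
Tool frame: the origin (TCP) lies midway between the tips of the shut fingers; the grasp point (between the pads) lies 19 mm behind it; z points along the fingers, y is the line along which they close (so a half turn about z gives the same grasp; the last joint's range is limited). The gripper opens to 85 mm and grips with 20 to 120 N. Pads are 22 mm wide; open, the fingers measure 114 mm over their backs; the gripper's body (76 mm by 85 mm) begins 54 mm behind the grasp point. The pads swing forward as they close: fully open they stand 13 mm farther back than shut.
Start: joints at [-71.201, 17.813, 0.802, 86.603, -0.252, 75.585, -1.558], TCP at [0.199, 0.513, 0.231] pointing down, gripper open.
Joint ranges: [-154.91, 154.91], [-16.99, 109.72], [-72.82, 74.43], [7.12, 147.25], [-82.49, 262.49], [11.32, 116.49], [-174.64, 174.64]. Speed limits (degrees/s): [159.86, 159.86, 180, 180, 180, 180, 180].

INTERFACE

Orientations are given as [roll, pitch, yaw] about the fixed x, y, z axes, in that order (R = Rz(yaw) Ry(pitch) Rx(roll)).
In Python, from station import robot gives the robot as it stands. Calls block until the motion is done:
- robot.move_to(position, orientation): joint-space move of the TCP to a pose.
- robot.line_to(position, orientation=None, velocity=0.15, f_stop=None): straight line of the TCP; orientation=None keeps the orientation; velocity is the mean speed in m/s. With f_stop (N) it stops when the force on the tool has changed by that much, and returns True; else False.
- robot.move_j(angles): joint-space move.
- robot.gripper_to(opening, force=None): opening from 0.0 (shut) to 1.0 (fully open); force is the grip in N (None keeps the last); returns when the fingers have stopped.
- robot.pause(seconds).
- robot.inverse_kinematics(position, orientation): joint angles nearest the present ones, or None.
- robot.sense(): the state.
- robot.grab_frame(name): name is "scene" or "top" or "wrist"; returns (picture, depth): 420x560x3 uint8, red, green, blue; 420x560 float32, m along the optical axis (not along the pixel's ray), 0 where there is no reading.
- robot.calibration(name): a dict with "mtx" (3x3 intrinsics, pixels), "k1" (the pictures are not rectified: a ray, as slopes to the right and down, at radius r is drawn at 1 + k1 r^2 times it, then the intrinsics apply), "extrinsics" (4x4, takes a point from world to camera coordinates); the wrist camera has in their place "T_tool_cam" (4x4, takes a point from camera to tool coordinates, whose origin is the TCP and whose axes are the flange's). Camera axes: x right, y up, looking along -z (the intrinsics and any distortion apply to the point x, -y, -z); pixel columns grow to the right and rows downward; lengths in m; the calibration is good to about 2 mm. A picture is of the moment at which its call begins: read the wrist's pose just before it. calibration takes no time and is no camera call.
A pose or a line that the arm cannot do raises robot.PlanningError and nothing moves.
- robot.close_job(): hands the job in; it is judged then, once.
Trained networks look in the newest picture that a camera, given by its name, has taken for a name from the list of things; names that differ only in an ending like _2 or _b are one class to them, and where a whole thing is asked for, a point or a joint stands for the part that bears it (a point fixed in the world has none). Each returns a list of dicts, best first, with "p" (0 to 1); they miss things now and then, are a little off and sometimes report something else, mostly with a low value. They report only what shows in the picture. A call takes as long as a camera call.
- robot.look_for(query, camera): "point" ([column, row] in pixels, amid what is visible of it).
- robot.tip_of(query, camera): "point" ([column, row] in pixels: a listed point, or the origin of a listed thing).
The state is a dict: "time_s": time; "joint_positions": joint angles; "dq": joint speeds; "joint_torque": joint torques, N m; "tool_pos": TCP position; "eef_rot": TCP orientation; "contact_force": force on the tool from outside, world axes, zero at the start; "torque": the same for the moment, N m; "finger_gap": opening from 0.0 (shut) to 1.0 (fully open); "gripper_force": force on a finger pad.
Only numpy, scipy, OpenCV 4.12 (cv2) and the standard library are available. Lean on these libraries where they do the work, as an engineer would, in place of code of your own. Each camera call takes 0.05 s, during which the arm holds its last target. There are 200 camera calls.

TASK

Make up the two injector rebuild kits with the new parts standing on the bench, one part upright in each tray pocket, laid out in the order they go on. In the long tray with the long injector put the long slim nozzle at the injector's nozzle end, the tall narrow retaining nut in the middle and the solenoid coil at the head end; in the short tray with the short injector put the short thick nozzle at its nozzle end and the short wide retaining nut at its head end. Set the parts down without dropping them, and leave the delivery valve holder, the brass union and the green tin standing where they are.

Things in the scene. Friction and masses are not known exactly. Their poses are not given: they have to be found in the camera images.
- slim_nozzle: Long slim steel injector nozzle: round guide body 18 mm in diameter and 30 mm high at the foot, then a stem 10 mm in diameter, pointed tip on top; 60 mm tall in all. Loose, standing upright on its flat foot on the bench; origin at the centre of the foot, z up along its axis, any yaw.
- stub_nozzle: Short thick steel injector nozzle: round guide body 28 mm in diameter and 28 mm high at the foot, then a stub 16 mm in diameter with a blunt cone; 44 mm tall in all. Loose, standing upright on its flat foot on the bench; origin at the centre of the foot, z up along its axis, any yaw.
- tall_nut: Tall narrow steel nozzle retaining nut: hexagon 24 mm across flats and 30 mm high at the foot (flats face +-y of its frame), then a round sleeve 23 mm in diameter with a 12 mm hole in its top; 56 mm tall. Loose, standing upright on its flat foot on the bench; origin at the centre of the foot, z up along its axis, any yaw.
- wide_nut: Short wide steel nozzle retaining nut: hexagon 34 mm across flats and 24 mm high at the foot (flats face +-y of its frame), then a round sleeve 31 mm in diameter with a 20 mm hole in its top; 36 mm tall. Loose, standing upright on its flat foot on the bench; origin at the centre of the foot, z up along its axis, any yaw.
- coil: Solenoid coil: steel can 30 mm in diameter and 28 mm high at the foot, black plastic cap 25 mm in diameter on it and a black plug on top with two brass pins; 57 mm tall. Loose, standing upright on its flat foot on the bench; origin at the centre of the foot, z up along its axis, any yaw.
- long_tray: Fixed grey moulded tray, 118 (x) x 206 (y) x 14 mm high; origin: centre of its underside. The LONG injector body (170 mm, up to 40 mm high) lies fixed along y at x=+33 mm, narrow nozzle end with dark thread to +y, thick head with slanting inlet stub to -y. Three 54 mm square pockets, floor 4 mm above the underside, at x=-24 mm: y=+68 (nozzle end), 0 (middle), -68 mm (head end).
- short_tray: Fixed grey moulded tray, 118 (x) x 138 (y) x 14 mm high; origin: centre of its underside. The SHORT injector body (108 mm, up to 34 mm high) lies fixed along y at x=+33 mm, thick nozzle end with dark thread to -y, head with hexagon and thin brass stub to +y. Two 54 mm square pockets, floor 4 mm above the underside, at x=-24 mm: y=-34 (nozzle end), +34 mm (head end).
- valve_holder: Not needed for these kits, to be left standing: dark steel delivery valve holder, hexagon 17 mm across flats and 16 mm high with a threaded stud on top, 40 mm tall, loose among the parts. Origin at the centre of its foot.
- union: Not needed, to be left standing: small brass pipe union, hexagon 17 mm across flats and 14 mm high with a threaded stud on top, 28 mm tall, loose among the parts. Origin at the centre of its foot.
- tin: Not needed, to be left standing: small green tin with a paper band and a steel lid, 54 mm in diameter, 48 mm tall, loose between the trays. Origin at the centre of its foot.

How it is judged (in metres and radians):
At the end, for the whole second after the job is handed in: Slim nozzle, tall nut and coil in the long tray's nozzle-end, middle and head-end pockets, stub nozzle and wide nut in the short tray's nozzle-end and head-end pockets: each within 19 mm of the centre in tray x and y, foot under 8 mm high, upright within 0.15 rad, at rest (x of slim_nozzle in the frame of long_tray between -0.043 and -0.005 m and y of slim_nozzle in the frame of long_tray between 0.049 and 0.087 m and z of each of slim_nozzle, tall_nut, coil in the frame of long_tray below 0.008 m and angle between each of slim_nozzle, tall_nut, coil, stub_nozzle, wide_nut's own z axis and vertical below 0.15 rad and linear speed of each of slim_nozzle, tall_nut, coil, stub_nozzle, wide_nut below 0.02 m/s and x of tall_nut in the frame of long_tray between -0.043 and -0.005 m and y of tall_nut in the frame of long_tray between -0.019 and 0.019 m and x of coil in the frame of long_tray between -0.043 and -0.005 m and y of coil in the frame of long_tray between -0.087 and -0.049 m and x of stub_nozzle in the frame of short_tray between -0.043 and -0.005 m and y of stub_nozzle in the frame of short_tray between -0.053 and -0.015 m and z of each of stub_nozzle, wide_nut in the frame of short_tray below 0.008 m and x of wide_nut in the frame of short_tray between -0.043 and -0.005 m and y of wide_nut in the frame of short_tray between 0.015 and 0.053 m); the robot touches nothing.
It fails at once if the delivery valve holder is knocked over or shoved more than 25 mm (distance of valve_holder from where it was at the start of the episode above 0.025 m or angle between valve_holder's own z axis and vertical above 0.6 rad).
It fails at once if the brass union is knocked over or shoved more than 25 mm (distance of union from where it was at the start of the episode above 0.025 m or angle between union's own z axis and vertical above 0.6 rad).
It fails at once if the tin is knocked over or shoved more than 25 mm (distance of tin from where it was at the start of the episode above 0.025 m or angle between tin's own z axis and vertical above 0.6 rad).
It fails at once if a new part is dropped: it moves faster than 0.7 m/s with its foot less than 50 mm above the bench ((linear speed of slim_nozzle above 0.7 m/s and height (world z) of slim_nozzle below 0.05 m) or (linear speed of tall_nut above 0.7 m/s and height (world z) of tall_nut below 0.05 m) or (linear speed of coil above 0.7 m/s and height (world z) of coil below 0.05 m) or (linear speed of stub_nozzle above 0.7 m/s and height (world z) of stub_nozzle below 0.05 m) or (linear speed of wide_nut above 0.7 m/s and height (world z) of wide_nut below 0.05 m)).
It also fails if it takes over 112 s, if anything falls off the work surface, if the arm or the gripper's body presses on something with over 40 N, if the wrist force passes 120 N, or if a joint passes its speed limit or range.

## Working session

There is one attempt and no reset: what is moved stays moved. The work goes in short steps, each a Python script; the robot and the scene stay as the last script left them, time stands still between calls to the robot, and variables do not carry over. Pictures are saved under pics/ and viewed, at most 14 in all, crops included, and the job is handed in when it is done.

```bash
mkdir -p pics; ls; python3 - <<'E'
from station import robot
import cv2
for n in("top","scene"):
    p,d=robot.grab_frame(n); cv2.imwrite(f"pics/{n}0.png",p[:,:,::-1])
    c=robot.calibration(n); print(n,c)
    for q in "slim_nozzle stub_nozzle tall_nut wide_nut coil long_tray short_tray valve_holder union tin".split():
        print(q,[(a["point"],round(a["p"],2)) for a in robot.look_for(q,n)[:3]])
print(robot.sense())
E
```

```text
pics
station.py
top {'mtx': array([[467.55273709,   0.        , 281.12430408],
       [  0.        , 467.55273709, 207.48511617],
       [  0.        ,   0.        ,   1.        ]]), 'k1': -0.1486048762960902, 'extrinsics': array([[-0.02264266, -0.99968413, -0.01090615,  0.03178041],
       [ 0.9937713 , -0.02369668,  0.10889018, -0.56522193],
       [-0.10911422, -0.00837265,  0.99399396, -1.00549343],
       [ 0.        ,  0.        ,  0.        ,  1.        ]])}
slim_nozzle [([397.3, 254.8], 0.5), ([212.8, 265.7], 0.45)]
stub_nozzle [([359.6, 255.2], 0.49)]
tall_nut [([428.9, 266.8], 0.54)]
wide_nut [([291.6, 271.6], 0.7)]
coil [([144.7, 269.1], 0.71)]
long_tray [([204.6, 191.8], 0.79)]
short_tray [([385.0, 172.0], 0.79)]
valve_holder [([398.9, 257.8], 0.55)]
union []
tin [([290.9, 169.2], 0.83)]
scene {'mtx': array([[412.81157383,   0.        , 279.52423712],
       [  0.        , 412.81157383, 207.63529008],
       [  0.        ,   0.        ,   1.        ]]), 'k1': -0.029274924568241434, 'extrinsics': array([[ 0.76121159,  0.64850254,  0.00117004, -0.43876275],
       [-0.37467
[... 592 characters left out ...]
.1, 'joint_positions': array([-71.2009157 ,  17.81112022,   0.80403883,  86.60135394,
        -0.2515562 ,  75.5845212 ,  -1.5586387 ]), 'dq': array([ 0.08416348,  0.19517175,  0.08771023,  0.15640634,  0.05826871,
       -0.11418126, -0.03908746]), 'joint_torque': array([ 4.03416607e-06, -3.79817820e+01,  1.45851080e-01, -2.30865312e+01,
        1.24616880e-02,  1.64017179e-03, -1.63938068e-05]), 'tool_pos': array([0.19878854, 0.51284822, 0.23133301]), 'eef_rot': array([1.79995156e+02, 2.15983958e-03, 1.58814166e+02]), 'contact_force': array([0.28088929, 0.25931555, 1.34537388]), 'torque': array([ 0.00999554,  0.02010636, -0.02920521]), 'gripper_force': 0.0, 'finger_gap': 0.999321437723984}
```

View pics/top0.png

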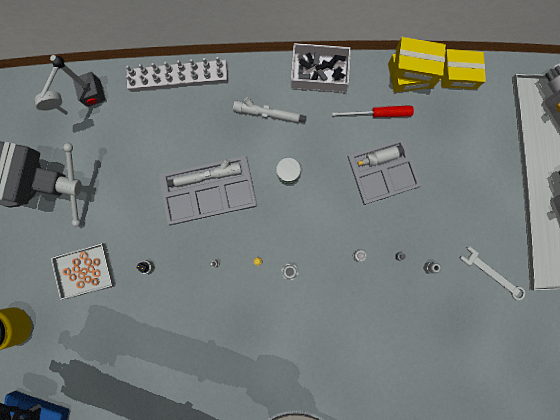

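View pics/scene0.png

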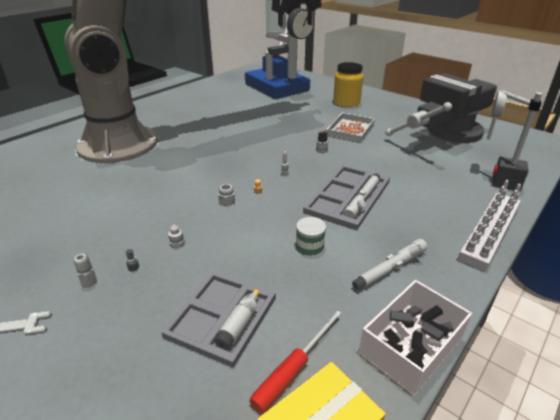

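The pictures show a row of parts in the top view: coil (145,268), slim nozzle (214,264), union (258,261), wide nut (290,271), stub nozzle (360,256), valve holder (400,256) and tall nut (432,267). The injectors lie on the far side of both trays. So tray +x is roughly world +x, and tray +y is to the left in the image. Next I'll use depth to get positions.

```bash
cat > h.py <<'E'
import numpy as np, cv2
from station import robot
def cloud(name,pose=None):
    p,d=robot.grab_frame(name); c=robot.calibration(name); K=c["mtx"]
    v,u=np.mgrid[0:420,0:560]
    n=cv2.undistortPoints(np.stack([u,v],-1).reshape(-1,1,2).astype(np.float64),K,np.array([c["k1"],0,0,0,0.])).reshape(420,560,2)
    P=np.stack([n[...,0]*d,-n[...,1]*d,-d,np.ones_like(d)],-1)
    T=np.linalg.inv(c["extrinsics"]) if pose is None else pose@c["T_tool_cam"]
    W=(P@T.T)[...,:3]; W[d<=0]=np.nan
    return p,W
E
python3 - <<'E'
from h import *
p,W=cloud("top")
b=W[225:245,150:430,2]; print("bench z",np.nanmedian(b))
z=W[...,2]-np.nanmedian(b)
for q,(u,v) in dict(coil=(145,268),slim=(214,264),union=(258,261),wide=(290,271),stub=(360,256),valve=(400,256),tall=(432,267),tin=(288,171)).items():
    m=np.zeros(z.shape,bool); m[v-18:v+19,u-18:u+19]=1; m&=(z>.007)
    X=W[m]; t=X[:,2]>X[:,2].max()-.008
    print(q,m.sum(),"top",X[:,2].max().round(3),"mean",X[:,:2].mean(0).round(4),"topmean",X[t,:2].mean(0).round(4),"mid",((X.min(0)+X.max(0))/2)[:2].round(4))
for q,(a,b_,c,d) in dict(long=(145,265,150,230),short=(338,428,135,210)).items():
    m=np.zeros(z.shape,bool); m[c:d,a:b_]=1; m&=(z>.009)&(z<.019)
    m=cv2.morphologyEx(m.astype(np.uint8),cv2.MORPH_OPEN,np.ones((2,2),np.uint8))>0
    X=W[m][:,:2]; r=cv2.minAreaRect((X*1000).astype(np.float32)); print(q,m.sum(),r, cv2.boxPoints(r).round())
E
```

```text
bench z 0.0006300339612964612
coil 176 top 0.058 mean [0.4404 0.3234] topmean [0.4404 0.3279] mid [0.4405 0.3254]
slim 57 top 0.06 mean [0.445  0.1683] topmean [0.4441 0.1708] mid [0.445  0.1687]
union 53 top 0.032 mean [0.4487 0.0734] topmean [0.4486 0.0743] mid [0.4488 0.0665]
wide 209 top 0.041 mean [0.4242 0.0027] topmean [0.4243 0.0031] mid [0.4231 0.0024]
stub 127 top 0.045 mean [ 0.4552 -0.151 ] topmean [ 0.4551 -0.1537] mid [ 0.4555 -0.1526]
valve 61 top 0.045 mean [ 0.4522 -0.242 ] topmean [ 0.4523 -0.2452] mid [ 0.4517 -0.2388]
tall 162 top 0.059 mean [ 0.4244 -0.3096] topmean [ 0.424  -0.3132] mid [ 0.4238 -0.3125]
tin 494 top 0.055 mean [0.6464 0.0007] topmean [6.479e-01 3.000e-04] mid [0.6481 0.0007]
long 1809 ((nan, nan), (0.0, 0.0), 0.0) [[nan nan]
 [nan nan]
 [nan nan]
 [nan nan]]
short 1259 ((646.5029296875, -222.9680633544922), (118.48587036132812, 144.76954650878906), 16.731843948364258) [[ 569. -171.]
 [ 611. -309.]
 [ 724. -275.]
 [ 682. -137.]]
```

```bash
cat >> h.py <<'E'
from scipy.spatial.transform import Rotation as R
def pose():
    s=robot.sense(); T=np.eye(4); T[:3,:3]=R.from_euler("xyz",s["eef_rot"],degrees=True).as_matrix(); T[:3,3]=s["tool_pos"]; return T
def best_yaw(p,yaw):
    q0=robot.sense()["joint_positions"]; c=[]
    for y in (yaw,yaw+180):
        y=(y+180)%360-180; q=robot.inverse_kinematics(p,[180,0,y])
        if q is not None: c.append((np.abs(np.array(q)-q0).max(),y))
    return min(c)[1]
E
python3 - <<'E'
from h import *
p,W=cloud("top"); z=W[...,2]
m=np.zeros(z.shape,bool); m[150:230,145:265]=1; m&=(z>.009)&(z<.019)&np.isfinite(W).all(-1)
m=cv2.morphologyEx(m.astype(np.uint8),cv2.MORPH_OPEN,np.ones((2,2),np.uint8))>0
X=W[m][:,:2]; X=X[np.isfinite(X).all(1)]; r=cv2.minAreaRect((X*1000).astype(np.float32)); print(r,cv2.boxPoints(r).round())
for n,x,y in(("wide",.424,.002),("tall",.424,-.3105)):
    P=[x-.06,y,.22]; yw=best_yaw(P,90)
    robot.move_to(P,[180,0,yw]); robot.pause(.3)
    T=pose(); print(n,yw,T[:3,3],robot.sense()["joint_positions"].round())
    if n=="wide": print(robot.calibration("wrist"))
    p,W=cloud("wrist",T); np.save(f"{n}.npy",W); cv2.imwrite(f"pics/w_{n}.png",p[:,:,::-1])
    d=np.hypot(W[...,0]-x,W[...,1]-y)<.03
    for lo,hi in((.006,.07),(.03,.07)):
        X=W[d&(W[...,2]>lo)&(W[...,2]<hi)]; print(len(X),X.mean(0).round(4),((X.min(0)+X.max(0))/2).round(4))
print(robot.sense()["time_s"])
E
```

```text
((611.0679931640625, 185.9470977783203), (118.01368713378906, 208.20159912109375), 10.751176834106445) [[534. 277.]
 [573.  73.]
 [688.  95.]
 [650. 299.]]
wide 90 [0.3641228  0.00238743 0.21999355] [-39.  -6.  34. 114.   4.  71.  -7.]
{'mtx': array([[342.26073657,   0.        , 278.59614081],
       [  0.        , 342.26073657, 207.65622159],
       [  0.        ,   0.        ,   1.        ]]), 'k1': -0.0403477948455031, 'T_tool_cam': array([[ 7.20706058e-04,  9.48029505e-01,  3.18181612e-01,
         8.26552045e-02],
       [ 9.99999701e-01, -7.72624872e-04,  3.69767830e-05,
        -8.09110109e-04],
       [ 2.80890108e-04,  3.18181490e-01, -9.48029778e-01,
        -1.41360344e-01],
       [ 0.00000000e+00,  0.00000000e+00,  0.00000000e+00,
         1.00000000e+00]])}
1069 [0.4202 0.0068 0.0279] [0.4221 0.0044 0.0215]
450 [0.4217 0.0051 0.0333] [0.4222 0.0039 0.0333]
tall 90 [ 0.36448739 -0.30965857  0.21990982] [-18.  19.  72. 100. -19.  74.  58.]
780 [ 0.4198 -0.3106  0.0412] [ 0.4212 -0.3127  0.0314]
574 [ 0.4207 -0.3121  0.0485] [ 0.4214 -0.3138  0.0434]
5.0333
```

```bash
python3 - <<'E'
import cv2,numpy as np
o=[]
for n in("wide","tall"):
    p=cv2.imread(f"pics/w_{n}.png"); W=np.load(n+".npy"); x,y=dict(wide=(.422,.004),tall=(.421,-.312))[n]
    e=np.hypot(W[...,0]-x,W[...,1]-y); e[np.isnan(e)]=9; v,u=np.argwhere((e<.02)).mean(0).astype(int); print(n,u,v)
    v=max(50,min(v,370)); u=max(50,min(u,510)); o.append(cv2.resize(p[v-50:v+50,u-50:u+50],(390,390),interpolation=cv2.INTER_CUBIC))
cv2.imwrite("pics/nuts.png",np.hstack(o))
E
```

```text
wide 455 343
tall 452 342
```

View pics/nuts.png

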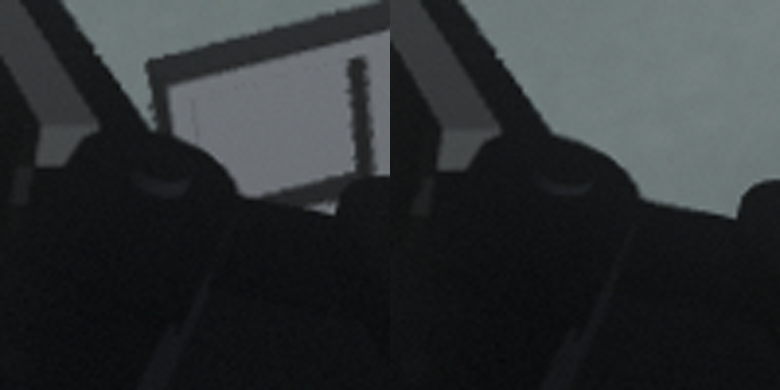

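The crop centre landed on the gripper finger because I set no height limit. I'll crop again with one.

```bash
python3 - <<'E'
import cv2,numpy as np
o=[]
for n in("wide","tall"):
    p=cv2.imread(f"pics/w_{n}.png"); W=np.load(n+".npy"); x,y=dict(wide=(.422,.004),tall=(.421,-.312))[n]
    e=np.hypot(W[...,0]-x,W[...,1]-y); ok=(e<.02)&(W[...,2]<.07); v,u=np.median(np.argwhere(ok),0).astype(int); print(n,u,v)
    v=max(40,min(v,380)); u=max(40,min(u,520)); o.append(cv2.resize(p[v-40:v+40,u-40:u+40],(390,390),interpolation=cv2.INTER_CUBIC))
cv2.imwrite("pics/nuts2.png",np.hstack(o))
E
```

```text
wide 335 174
tall 334 179
```

View pics/nuts2.png

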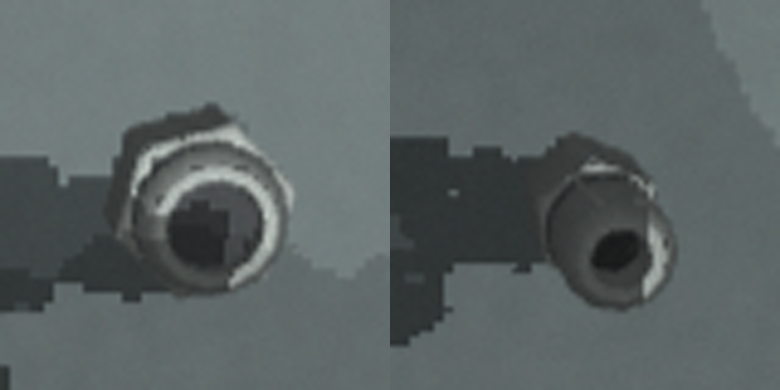

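The wide nut's hexagon has a flat running about +15° from world x, so I'll close at yaw 75. The tall nut will be gripped by its round sleeve. I'll start with the tall nut.

```bash
cat >> h.py <<'E'
TR={"long":(.611,.186,10.75),"short":(.6465,-.223,16.73)}
def pocket(t,y):
    X,Y,a=TR[t]; c,s=np.cos(np.radians(a)),np.sin(np.radians(a)); return X-.024*c-y*s, Y-.024*s+y*c, a
def pick_place(x,y,yaw,g,t,py,op=.8,H=.15):
    """g: TCP height above the part's foot when gripped"""
    st=lambda *k:[np.round(robot.sense()[i],3) for i in k]
    robot.gripper_to(op)
    yw=best_yaw([x,y,H],yaw); robot.move_to([x,y,H],[180,0,yw]); 
    robot.line_to([x,y,g],velocity=.12); robot.gripper_to(0,force=40)
    print("grip gap mm",85*robot.sense()["finger_gap"],st("gripper_force","tool_pos","time_s"))
    robot.line_to([x,y,H],velocity=.15)
    px,pY,a=pocket(t,py); yw=best_yaw([px,pY,H],a); robot.move_to([px,pY,H],[180,0,yw])
    print("carry gap mm",85*robot.sense()["finger_gap"],st("gripper_force","tool_pos"))
    robot.line_to([px,pY,g+.012],velocity=.12)
    hit=robot.line_to([px,pY,g+.001],velocity=.02,f_stop=4)
    z=robot.sense()["tool_pos"][2]; print("hit",hit,"foot z",z-g)
    robot.gripper_to(min(1,robot.sense()["finger_gap"]+.14)); robot.line_to([px,pY,H],velocity=.15)
    print(st("time_s","contact_force"))
E
python3 - <<'E'
from h import *
pick_place(.4225,-.312,90,.031,"long",0)
p,W=cloud("top"); cv2.imwrite("pics/t1.png",cv2.resize(p[140:290,130:450,::-1],(780,366)))
E
```

```text
grip gap mm 21.58645422066984 [np.float64(39.132), array([ 0.423, -0.312,  0.031]), np.float64(7.425)]
carry gap mm 21.526558396791224 [np.float64(39.14), array([0.588, 0.179, 0.15 ])]
hit True foot z 0.004507755759521968
[np.float64(12.933), array([ 0.521, -0.512, -0.784])]
```

View pics/t1.png

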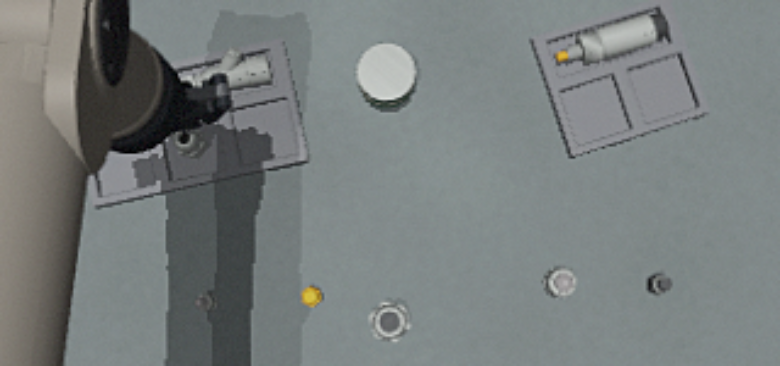

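The tall nut stands in the middle pocket at about (185,142) in the crop, and the neighbouring parts haven't moved. Next are the slim nozzle and the coil.

```bash
python3 - <<'E'
from h import *
pick_place(.4435,.1695,90,.011,"long",.068)
pick_place(.440,.3255,90,.010,"long",-.068)
E
```

```text
grip gap mm 13.500296550352218 [np.float64(39.956), array([0.444, 0.17 , 0.011]), np.float64(16.3)]
carry gap mm 13.549712968124329 [np.float64(39.597), array([0.574, 0.248, 0.149])]
hit True foot z 0.004497342399631982
[np.float64(21.483), array([ 0.36 ,  0.094, -0.302])]
grip gap mm 28.588126987992055 [np.float64(39.567), array([0.44 , 0.326, 0.011]), np.float64(24.667)]
carry gap mm 28.343022678102535 [np.float64(39.45), array([0.599, 0.117, 0.149])]
hit True foot z 0.004751510640932844
[np.float64(29.767), array([0.833, 0.4  , 0.035])]
```

```bash
python3 - <<'E'
from h import *
pick_place(.4225,.0035,75,.010,"short",.034)
pick_place(.454,-.1515,90,.010,"short",-.034)
q=robot.sense()["tool_pos"]; robot.line_to([q[0],q[1],.2])
robot.move_j([-71.2,17.8,.8,86.6,-.25,75.6,-1.56]); 
p,W=cloud("top"); cv2.imwrite("pics/t2.png",cv2.resize(p[140:290,130:450,::-1],(780,366),interpolation=cv2.INTER_CUBIC))
p,S=cloud("scene"); cv2.imwrite("pics/s2.png",cv2.resize(p[150:360,150:410,::-1],(740,600),interpolation=cv2.INTER_CUBIC))
for n,t,y in(("slim","long",.068),("tall","long",0),("coil","long",-.068),("wide","short",.034),("stub","short",-.034)):
    x,Y,_=pocket(t,y); d=(np.hypot(W[...,0]-x,W[...,1]-Y)<.026)&(W[...,2]>.02); X=W[d]
    print(n,len(X),"top",X[:,2].max().round(3),"err",(X.mean(0)[:2]-[x,Y]).round(4),[ (c.round(4)) for c in [X[X[:,2]>X[:,2].max()-.01].mean(0)[:2]-[x,Y]]])
for n,x,y in(("union",.4487,.0734),("valve",.4522,-.242),("tin",.6464,.0007)):
    d=(np.hypot(W[...,0]-x,W[...,1]-y)<.05)&(W[...,2]>.0076); print(n,W[d].mean(0).round(4)-[x,y,0])
print(robot.sense()["time_s"])
E
```

```text
grip gap mm 32.79145172789872 [np.float64(40.223), array([0.423, 0.004, 0.011]), np.float64(32.867)]
carry gap mm 32.540385275472445 [np.float64(39.897), array([ 0.613, -0.195,  0.149])]
hit True foot z 0.004782381604974019
[np.float64(38.008), array([ 0.1  ,  0.505, -0.531])]
grip gap mm 23.809135117139377 [np.float64(39.607), array([ 0.454, -0.152,  0.01 ]), np.float64(41.633)]
carry gap mm 23.780642591524128 [np.float64(39.347), array([ 0.633, -0.262,  0.149])]
hit True foot z 0.004617721498088716
[np.float64(46.783), array([-0.047,  0.008, -1.325])]
slim 56 top 0.066 err [ 0.001  -0.0011] [array([0.0021, 0.0005])]
tall 131 top 0.064 err [ 0.0025 -0.0008] [array([0.0036, 0.0008])]
coil 142 top 0.063 err [ 0.0008 -0.001 ] [array([0.0033, 0.001 ])]
wide 215 top 0.045 err [-0.0004  0.0027] [array([0.0006, 0.0015])]
stub 119 top 0.049 err [-0.0031  0.0033] [array([-0.0018,  0.0015])]
union [-0.0003  0.0004  0.0209]
valve [1.00e-04 0.00e+00 2.79e-02]
tin [-1.00e-04  2.00e-04  4.66e-02]
50.475
```

View pics/t2.png

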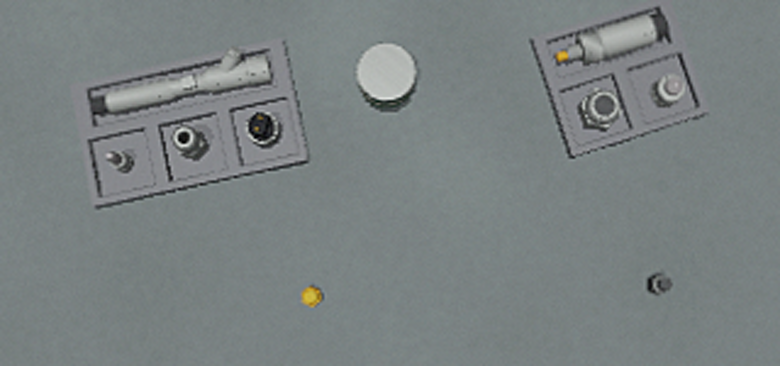

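View pics/s2.png

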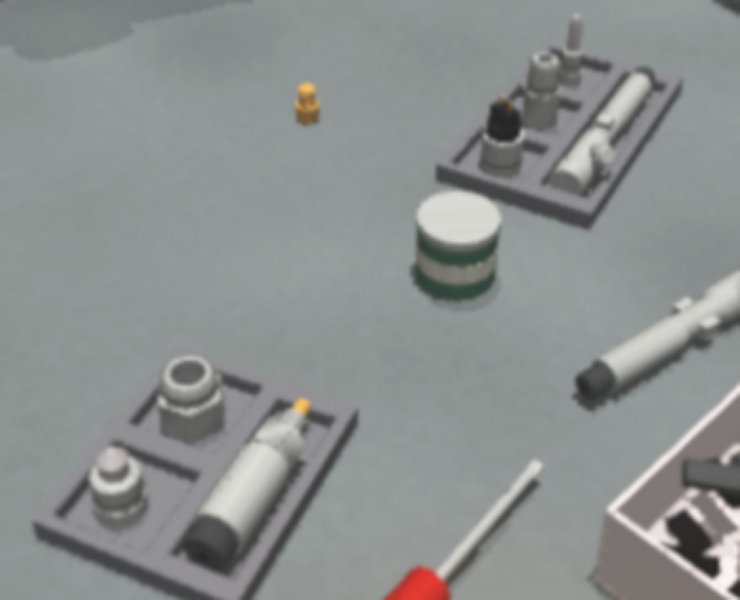

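Both views show all five parts upright and central in their correct pockets: slim nozzle at the dark thread end, tall nut in the middle, coil at the head, wide nut at the brass stub and stub nozzle at the thick threaded end. The union, valve holder and tin have not moved, so I'm handing in.

```bash
python3 -c "
from station import robot
print(robot.close_job())"
```

```text
the job is handed in; nothing more can be done
None
```

I handed the job in at about 50 s with both kits made up: all five parts stand upright in their correct pockets, within about 5 mm of centre, and the valve holder, union and tin are where they were; no verdict came back.

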